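Rap a stuck tube insert out of a centrifuge bucket

TASK

A tube insert is stuck in the closed end of the washed centrifuge bucket that hangs upside down on the sloping draining rack. Lift the bucket off its peg, rap it mouth down on the rubber mat, keeping hold of it, until the insert drops out, and leave the insert standing upright on the mat. Then hang the empty bucket back over the same peg to drain, its mouth flat against the sloping board.

Things in the scene. Friction and masses are not known exactly. Their poses are not given: they have to be found in the camera images.
- bucket_centre (a point): Upside-down bare aluminium centrifuge bucket: round pot, 57 mm wide, 122 long, 0.22 kg, bore 49; 75 mm flange, 12 thick, at the mouth, two lugs up to 34 mm from it. Grip the smooth wall nearer the closed end. Point: mid-axis, 61 mm from either end; z: mouth to closed end (up when mouth down), y: through the lugs. Starts over the peg, parallel to it, mouth on the board.
- insert_centre (a point): Grey plastic tube insert, 47 mm wide, 56 long, 0.25 kg, stuck by a rubber ring 59 mm inside the bucket's mouth, unseen; same axes. Point: its middle. Friction (10 N) holds it in careful handling; each brisk rap (0.1 to 0.25 m/s at contact) shifts it toward the mouth; after 5 mm (1 to 4 raps) it drops and stands on the mat, this point then 33 mm above the worktop.
- peg: White peg the bucket hangs on, 36 mm wide (26 near the tip), 53 long, square to the rack's sloping white board; left of two (funnel on the right one, 110 mm off). Origin: its foot in the board's face; z: along it, 25 degrees off vertical, leaning to the rack's front (robot side); x: up the slope; y: level. Bucket's axis hangs about 6 mm down-slope (-x) of it.
- drain_rack: White draining rack with the two pegs, fixed: drip tray 150 (x) x 232 (y) mm, sloping board 118 x 222 mm above it, peg tips 115 mm high; the red funnel upside down on the right peg (fixed, 92 mm wide) reaches 150 mm. Raps push the bucket some mm up and askew in the fingers; once the insert is out, it can be stood on the mat and gripped afresh. Origin: centre of its underside, on the worktop; z up, front to -x.
- rubber_mat: Black rubber bench mat lying flat, 170 (x) x 180 (y) x 5 mm, fixed, empty at the start. Origin: centre of its underside, on the worktop, so its top is 5 mm above the worktop; z up.
- buffer_jar: Bystander, loose: small white jar with a screw cap, 46 mm wide, 84 mm tall, in front of the work; origin at the centre of its underside.
- film_roll: Bystander, loose: pale roll of sealing film standing on end, 54 mm wide, 50 mm tall, at the front right; origin at the centre of its underside.

How it is judged:
By the outcome, as a careful person would: the job done as asked, in the order asked, and still so for the second after the job is handed in, with the robot touching nothing.
It also fails if it takes over 54 s, if anything falls off the work surface, if the arm or the gripper's body presses on something with over 40 N, if the wrist force passes 120 N, or if a joint passes its speed limit or range.

ROBOT

A 7-joint arm with a two-finger parallel gripper is mounted at the origin on a cart in front of the work surface, level with it; the furniture and walls round the work are solid. World frame = base frame: x ahead of the robot, y to its left, z up, the work surface at z = 0. Lengths are in m, angles in rad, forces in N, time in s.
With the tool pointing down it reaches from about 0.425 to 0.95 m from the base axis. Payload 4.7 kg.
Tool frame: the origin (TCP) lies on the centre line of the jaws, within the pads' length; the fingertips stand robot.nose_length ahead of it and the grasp point (between the pads) lies 8 mm behind it (robot.nose_length is the distance from the TCP to the fingertips, in m); z points along the fingers, x is the direction in which the jaws open and shut, and the axes are right-handed (so a half turn about z gives the same grasp; the last joint's range is limited). The gripper opens to 85 mm and grips with 20 to 120 N. Pads are 22 mm wide; open, the fingers measure 114 mm over their backs; the gripper's body (76 mm by 85 mm) begins 54 mm behind the grasp point. The pads swing forward as they close: fully open they stand 13 mm farther back than shut.
Start: joints at [-1.17, 0.469, -0.049, 1.532, 0.024, 1.141, -0.082], TCP at [0.281, 0.614, 0.211] pointing down, gripper open.
Joint ranges: [-2.59, 2.59], [-0.33, 1.99], [-1.39, 1.29], [0.1, 2.45], [-1.04, 4.18], [0.21, 1.99], [-2.66, 2.66]. Speed limits (rad/s): [2.57, 2.57, 3.14, 3.14, 3.14, 3.14, 3.14].

INTERFACE

Orientations are given as [roll, pitch, yaw] about the fixed x, y, z axes, in that order (R = Rz(yaw) Ry(pitch) Rx(roll)).
In Python, from plant import robot gives the robot as it stands. Calls block until the motion is done:
- robot.goto(position, orientation): joint-space move of the TCP to a pose.
- robot.move_straight(position, vel=0.15, attitude=None, contact_N=None): straight line of the TCP; attitude=None keeps the orientation; vel is the mean speed in m/s. With contact_N (N) it stops when the force on the tool has changed by that much, and returns True; else False.
- robot.move_joints(angles): joint-space move.
- robot.grip(opening, strength=None): opening from 0.0 (shut) to 1.0 (fully open); strength is the grip in N (None keeps the last); returns when the fingers have stopped.
- robot.sleep(seconds).
- robot.inverse_kinematics(position, orientation): joint angles nearest the present ones, or None.
- robot.sense(): the state.
- robot.grab_frame(name): name is "scene" or "top" or "wrist"; returns a dict with "image" (480x640x3 uint8, red, green, blue), "range_z" (480x640 float32, m along the optical axis (not along the pixel's ray), 0 where there is no reading), "fx", "fy", "cx", "cy" (pixels), "R" (3x3) and "t" (3): a world point X has camera coordinates R X + t. Camera axes: x right, y down, z forward; pixel columns grow to the right and rows downward; lengths in m; the calibration is good to about 2 mm. A picture is of the moment at which its call begins.
A pose or a line that the arm cannot do raises robot.IKError and nothing moves.
- robot.close_job(): hands the job in, once; it reports no verdict.
The state is a dict: "t": time; "joint_pos": joint angles; "joint_velocities": joint speeds; "effort": joint torques, N m; "tcp_pos": TCP position; "tcp_rot": TCP orientation; "wrist_force": force on the tool from outside, world axes, zero at the start; "torque": the same for the moment, N m; "opening": opening from 0.0 (shut) to 1.0 (fully open).
Only numpy, scipy, OpenCV 4.12 (cv2) and the standard library are available. Lean on these libraries where they do the work, as an engineer would, in place of code of your own. Each camera call takes 0.05 s, during which the arm holds its last target. There are 200 camera calls.

## Working session

There is one attempt and no reset: what is moved stays moved. The work goes in short steps, each a Python script; the robot and the scene stay as the last script left them, time stands still between calls to the robot, and variables do not carry over. Pictures are saved under pics/ and viewed, about 8 in all and at most 12, crops included, and the job is handed in when it is done.

```bash
ls; mkdir -p pics; python3 - <<'E'
from plant import robot
import cv2,numpy as np,pickle
s=robot.sense();print({k:np.round(v,3) for k,v in s.items()},robot.nose_length)
for n in("scene","top"):
    f=robot.grab_frame(n);pickle.dump(f,open(f"pics/{n}0.pkl","wb"));cv2.imwrite(f"pics/{n}0.png",f["image"][:,:,::-1])
    print(n,f["fx"],f["cx"],f["cy"],f["R"].round(3).tolist(),f["t"], (-f["R"].T@f["t"]).round(3),(f["range_z"]>0).mean())
E
```

```text
pics
{'t': np.float64(0.0), 'joint_pos': array([-1.17 ,  0.469, -0.049,  1.534,  0.024,  1.141, -0.082]), 'joint_velocities': array([-0.   ,  0.   ,  0.001,  0.   ,  0.   , -0.001, -0.   ]), 'effort': array([ 1.0000e-03, -5.1030e+01, -4.6000e-02, -2.3771e+01,  1.1000e-02,
        7.0000e-03,  0.0000e+00]), 'tcp_pos': array([0.281, 0.613, 0.21 ]), 'tcp_rot': array([3.141e+00, 2.000e-03, 1.141e+00]), 'wrist_force': array([ 0.176, -0.037,  0.753]), 'torque': array([-0.02 , -0.024,  0.003]), 'opening': np.float64(1.004)} 0.011
scene 471.9290680094566 312.33230999074345 248.5898424102615 [[0.891, -0.454, -0.02], [-0.244, -0.442, -0.863], [0.383, 0.773, -0.505]] [-0.39942744  0.23327743  0.89874808] [ 0.069 -0.773  0.647] 0.9959993489583333
top 623.0949981976659 327.2927562203071 236.11565843743176 [[-0.003, -1.0, 0.007], [-0.998, 0.002, -0.055], [0.055, -0.007, -0.998]] [0.05525277 0.50887897 1.46917711] [0.427 0.065 1.495] 0.9961751302083334
```

View pics/scene0.png

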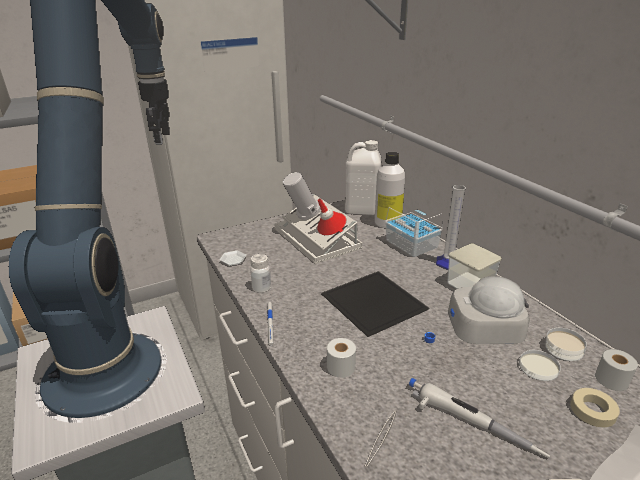

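View pics/top0.png

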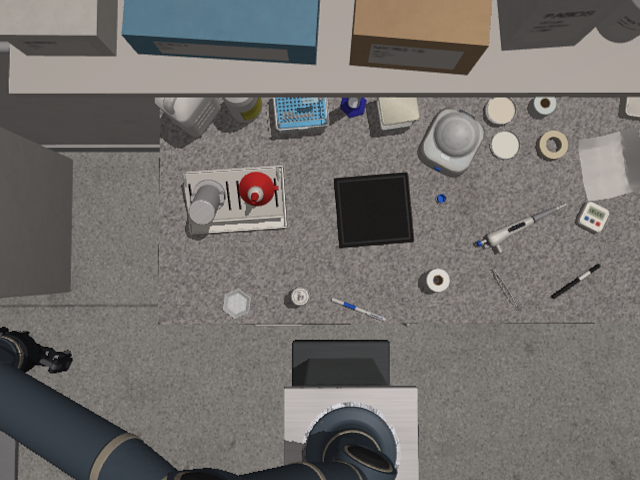

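The scene view shows the bucket at (297,195), funnel (327,215), mat (375,300), jar (260,273) and film roll (341,357). In the top view the rack spans (185-285,168-235), the mat (335-412,174-246) and the bucket's closed end is near (202,205). Next I measure.

```bash
cat > h.py <<'E'
import cv2,numpy as np,pickle
from scipy.spatial.transform import Rotation as Ro
def cloud(f):
    z=f["range_z"];v,u=np.mgrid[:480,:640]
    c=np.dstack([(u-f["cx"])/f["fx"]*z,(v-f["cy"])/f["fy"]*z,z])
    return (c-f["t"])@f["R"]
def ray(f,p,h):
    c=-f["R"].T@f["t"];p=np.atleast_2d(p)
    d=np.c_[(p[:,0]-f["cx"])/f["fx"],(p[:,1]-f["cy"])/f["fy"],np.ones(len(p))]@f["R"]
    return c+d*((h-c[2])/d[:,2])[:,None]
def proj(f,X):
    c=np.atleast_2d(X)@f["R"].T+f["t"];return np.c_[c[:,0]/c[:,2]*f["fx"]+f["cx"],c[:,1]/c[:,2]*f["fy"]+f["cy"]]
E
python3 - <<'E'
from h import *
T=pickle.load(open("pics/top0.pkl","rb"));S=pickle.load(open("pics/scene0.pkl","rb"))
for n,f in(("top",T),("scene",S)):
    im=f["image"];P=cloud(f)
    m=((im.max(2)<45)&(abs(P[...,2])<.03)&(P[...,0]>.35)).astype(np.uint8)
    c=max(cv2.findContours(m,0,1)[0],key=cv2.contourArea)
    a=cv2.approxPolyDP(c,8,True)[:,0];X=ray(f,a,.005);print(n,"mat",X[:,:2].round(4).tolist(),X.mean(0).round(4))
    # rack
    roi=(P[...,0]>.4)&(P[...,0]<.75)&(P[...,1]>.15)&(P[...,1]<.45)&(P[...,2]>.012)
    Q=P[roi];print(n,len(Q),Q.min(0).round(3),Q.max(0).round(3))
    hi=(roi&(P[...,2]>.125)&(P[...,1]>.29));print(" high",P[hi].mean(0).round(4) if hi.any() else None,P[hi][:,2].max() if hi.any() else None,hi.sum())
    red=roi&(im[...,0]>120)&(im[...,1]<60);Q=P[red];print(" funnel",np.median(Q,0).round(4),Q[Q[:,2].argmax()].round(4))
    for nm,x,y in(("jar",.28,.12),("roll",.3,-.16)):
        k=(abs(P[...,0]-x)<.08)&(abs(P[...,1]-y)<.06)&(P[...,2]>.03);Q=P[k]
        print(nm,len(Q),Q.mean(0).round(3) if len(Q) else 0)
tc=T["image"][145:255,165:305];sc=S["image"][160:270,260:400]
cv2.imwrite("pics/crop0.png",np.vstack([cv2.resize(q,None,fx=4.2,fy=2.7*1.0,interpolation=2) for q in(tc,sc)])[...,::-1])
g=lambda u,v:cloud(T)[v,u].round(3)
print("shelf",[g(u,v) for u,v in((300,85),(300,60),(200,30))])
E
```

```text
top mat [[0.6614, -0.1362], [0.6471, 0.0373], [0.4834, 0.0259], [0.4973, -0.149]] [ 0.5723 -0.0555  0.005 ]
top 25851 [0.514 0.15  0.012] [0.75  0.45  0.752]
 high [0.6991 0.3689 0.6648] 0.7516176325148062 11706
 funnel [0.6266 0.2106 0.0877] [0.5824 0.2156 0.1503]
jar 71 [0.355 0.116 0.078]
roll 10 [ 0.379 -0.201  0.048]
scene mat [[0.5381, -0.3834]] [ 0.5381 -0.3834  0.005 ]
scene 3160 [0.515 0.15  0.012] [0.75  0.38  0.182]
 high [0.561  0.3075 0.155 ] 0.18219311712543082 481
 funnel [0.6017 0.1918 0.0777] [0.579  0.2069 0.1444]
jar 187 [0.353 0.104 0.06 ]
roll 52 [ 0.379 -0.207  0.041]
shelf [array([0.676, 0.095, 0.669]), array([0.704, 0.094, 0.688]), array([0.724, 0.216, 0.74 ])]
```

View pics/crop0.png

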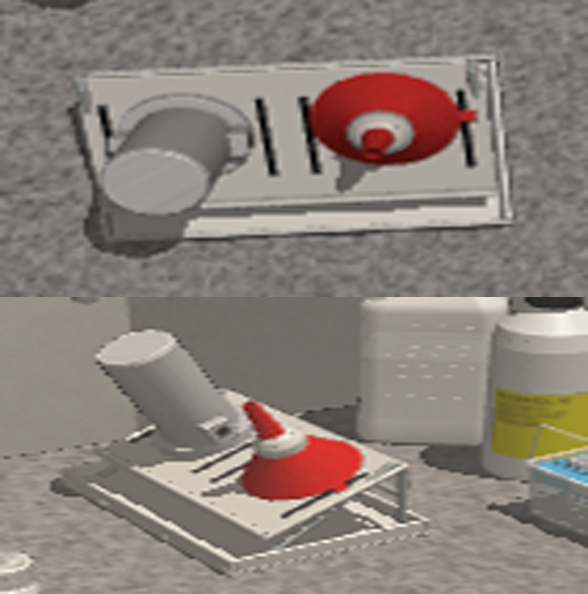

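The crops show the bucket leaning to the front (-x) on the left peg with its lugs along the level direction; the funnel is on the right, and the space above the closed end is clear. Next I fit the board plane and the bucket cylinder from the range data.

```bash
python3 - <<'E'
from h import *
from scipy.optimize import least_squares
T=pickle.load(open("pics/top0.pkl","rb"));S=pickle.load(open("pics/scene0.pkl","rb"))
n0=np.array([-np.sin(np.radians(25)),0,np.cos(np.radians(25))])
for n,f in(("top",T),("scene",S)):
    im=f["image"].astype(int);P=cloud(f)
    roi=(P[...,0]>.48)&(P[...,0]<.70)&(P[...,1]>.12)&(P[...,1]<.42)&(P[...,2]>.012)&(P[...,2]<.21)
    bright=roi&(im.min(2)>150)
    Q=P[bright]
    # RANSAC-free: iterate plane around nominal tilt
    best=None;rng=np.random.default_rng(0)
    for _ in range(800):
        a=Q[rng.choice(len(Q),3,False)];nn=np.cross(a[1]-a[0],a[2]-a[0]);L=np.linalg.norm(nn)
        if L<1e-4: continue
        nn/=L;nn*=np.sign(nn[2])
        if nn@n0<.97: continue
        k=abs((Q-a[0])@nn)<.003
        if best is None or k.sum()>best.sum(): best=k
    c=Q[best].mean(0);nn=np.linalg.svd(Q[best]-c)[2][2];nn*=np.sign(nn[2])
    print(n,"board c",c.round(4),"n",nn.round(3),"tilt",np.degrees(np.arccos(nn[2])).round(1),"yaw",np.degrees(np.arctan2(-nn[1],-nn[0])).round(1),best.sum(),len(Q),"rms",((Q[best]-c)@nn).std())
    # bucket points: >45mm above board, left
    h=(P-c)@nn
    b=roi&(h>.04)&(P[...,1]>.255)&(im.max(2)-im.min(2)<30);B=P[b];hb=h[b]
    print(" bucket",len(B),"top height pct",np.percentile(hb,[80,90,95,99]).round(4))
    ey=np.cross(nn,[1,0,0]);ey/=np.linalg.norm(ey);ex=np.cross(ey,nn)
    w=B[(hb<.115)];uv=np.c_[(w-c)@ex,(w-c)@ey]
    r=least_squares(lambda p:np.hypot(*(uv-p).T)-.0285,uv.mean(0),loss="soft_l1",f_scale=.002)
    cen=c+ex*r.x[0]+ey*r.x[1];print(" wall circ: axis foot",cen.round(4),"rms",np.sqrt(np.mean(r.fun**2)).round(4),len(w),"mid",(cen+.061*nn).round(4))
    t=B[hb>np.percentile(hb,99)-.004];print(" top disc mean",t.mean(0).round(4),len(t),"pred",(cen+.122*nn).round(4))
E
```

```text
top board c [0.6036 0.2624 0.0593] n [-0.43  -0.03   0.903] tilt 25.5 yaw 3.9 1175 2357 rms 0.0016355828949833622
 bucket 842 top height pct [0.1229 0.124  0.125  0.1264]
 wall circ: axis foot [0.6026 0.327  0.061 ] rms 0.0009 317 mid [0.5764 0.3252 0.116 ]
 top disc mean [0.5514 0.321  0.1738] 207 pred [0.5502 0.3234 0.1711]
scene board c [0.5934 0.2309 0.0518] n [-0.422 -0.029  0.906] tilt 25.0 yaw 3.9 589 1061 rms 0.0014095652415425344
 bucket 690 top height pct [0.1211 0.1227 0.1233 0.1244]
 wall circ: axis foot [0.604  0.3245 0.0597] rms 0.0018 477 mid [0.5782 0.3228 0.115 ]
 top disc mean [0.5521 0.3173 0.1705] 162 pred [0.5525 0.321  0.1703]
```

```bash
cat >> h.py <<'E'
from plant import robot
Y=np.radians(3.9);TL=np.radians(25)
nrm=np.array([-np.sin(TL)*np.cos(Y),-np.sin(TL)*np.sin(Y),np.cos(TL)])  # bucket axis on peg
ey=np.array([-np.sin(Y),np.cos(Y),0]);foot=np.array([.6033,.3255,.0603]);UP=np.array([0,0,1.])
def rpy(n,sgn=1,jaw=ey):
    z=-n/np.linalg.norm(n);x=sgn*(jaw-jaw@z*z);x/=np.linalg.norm(x)
    return Ro.from_matrix(np.c_[x,np.cross(z,x),z]).as_euler("xyz")
mat=np.array([.5723,-.0555,.005]);my=np.array([-np.sin(.082),np.cos(.082),0]) 
def st(m=""):
    s=robot.sense();print(m,"t",round(float(s["t"]),2),"tcp",s["tcp_pos"].round(4),"F",s["wrist_force"].round(2),"M",s["torque"].round(2),"op",round(float(s["opening"]),3));return s
E
python3 - <<'E'
from h import *
for sg in(1,-1):
    for nm,p,n in(("pre",foot+.24*nrm,nrm),("grasp",foot+.086*nrm,nrm),("lift",foot+.16*nrm,nrm),("mathi",mat-.05*my+UP*.2,UP),("rap",mat-.05*my+UP*.086,UP),("mid",np.array([.53,.2,.31]),UP)):
        q=robot.inverse_kinematics(p,rpy(n,sg));print(sg,nm,p.round(3),None if q is None else np.round(q,2))
E
```

```text
1 pre [0.502 0.319 0.278] [-0.87  0.11  0.09  1.94  0.39  0.79  0.62]
1 grasp [0.567 0.323 0.138] [-0.8   0.36  0.11  1.98  0.47  0.49  0.55]
1 lift [0.536 0.321 0.205] [-0.82  0.23  0.09  1.98  0.43  0.63  0.59]
1 mathi [ 0.576 -0.105  0.205] [-0.26  0.35  0.48  1.78 -0.18  1.06  1.92]
1 rap [ 0.576 -0.105  0.091] [-0.15  0.47  0.35  1.88 -0.21  0.82  1.94]
1 mid [0.53 0.2  0.31] [-0.5   0.22  0.08  1.67 -0.02  1.26  1.22]
-1 pre [0.502 0.319 0.278] [-1.24  0.11  0.49  1.96  0.32  0.77 -2.46]
-1 grasp [0.567 0.323 0.138] [-1.24  0.42  0.69  2.01 -0.06  0.43 -2.1 ]
-1 lift [0.536 0.321 0.205] [-1.27  0.26  0.63  2.    0.18  0.58 -2.32]
-1 mathi [ 0.576 -0.105  0.205] [-0.5   0.41  0.82  1.79 -0.34  1.08 -1.07]
-1 rap [ 0.576 -0.105  0.091] [-0.42  0.54  0.72  1.9  -0.46  0.87 -0.96]
-1 mid [0.53 0.2  0.31] [-0.92  0.24  0.6   1.69 -0.14  1.26 -1.79]
```

```bash
python3 - <<'E'
from h import *
robot.goto(foot+.24*nrm,rpy(nrm));st("pre")
robot.move_straight(foot+.16*nrm,vel=.15);st()
f=robot.grab_frame("wrist");cv2.imwrite("pics/w1.png",f["image"][...,::-1]);pickle.dump(f,open("pics/w1.pkl","wb"))
E
```

```text
pre t 1.47 tcp [0.5017 0.3201 0.2778] F [0.34 0.84 0.41] M [0.05 0.49 0.05] op 0.998
 t 2.15 tcp [0.5359 0.3217 0.2057] F [ 0.25  0.29 -0.36] M [ 0.02  0.44 -0.04] op 1.002
```

View pics/w1.png

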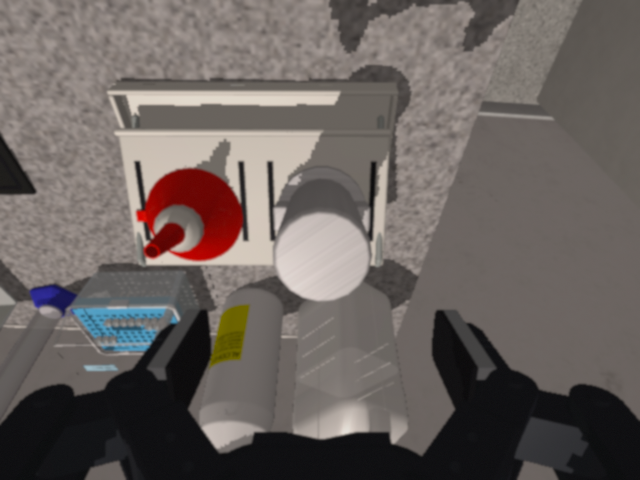

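The wrist view shows the closed end centred at about (322,257), midway between the fingers at columns 182 and 460, and the way down is clear. I check the prediction, then descend and grip.

```bash
python3 - <<'E'
from h import *
f=pickle.load(open("pics/w1.pkl","rb"));print("pred disc px",proj(f,foot+.122*nrm).round(1))
c=robot.move_straight(foot+.086*nrm,vel=.1,contact_N=15);st(f"down {c}")
robot.grip(.4,strength=80);s0=st("grip")
robot.move_straight(foot+.089*nrm,vel=.05);st("3mm")
robot.move_straight(foot+.16*nrm,vel=.12);st("lift")
f=robot.grab_frame("scene");cv2.imwrite("pics/s1.png",cv2.resize(f["image"][100:280,200:440],None,fx=2.5,fy=2.5)[...,::-1])
f=robot.grab_frame("top");pickle.dump(f,open("pics/t1.pkl","wb"))
E
```

```text
pred disc px [[317.6 260. ]]
down False t 3.09 tcp [0.5672 0.3234 0.1388] F [0.91 0.09 0.75] M [-0.05  0.46 -0.03] op 1.005
grip t 3.51 tcp [0.5675 0.3239 0.1399] F [-1.92 -0.81  5.15] M [-0.26  0.35 -0.04] op 0.614
3mm t 3.76 tcp [0.5654 0.323  0.1407] F [ 1.47  0.72 -3.4 ] M [0.17 0.44 0.05] op 0.618
lift t 4.5 tcp [0.5352 0.3201 0.2043] F [-0.24  0.79 -5.23] M [-0.09  1.02 -0.  ] op 0.616
```

View pics/s1.png

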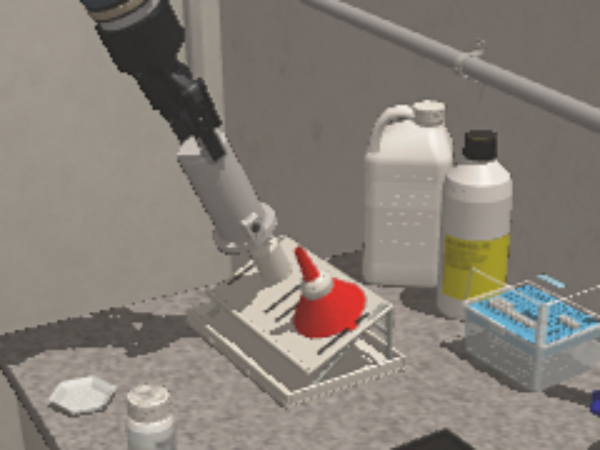

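The view shows the bucket gripped near its closed end and clear of the peg; the white peg below it, at about (270,260) in the crop, is now visible. Next I carry it to the mat and find contact gently.

```bash
python3 - <<'E'
from h import *
robot.move_straight(foot+.17*nrm+UP*.07,vel=.2);st()
robot.goto([.53,.2,.31],rpy(UP));st("mid")
p=mat-.045*my
robot.goto(p+UP*.15,rpy(UP));st("above")
robot.sleep(.2);st("still")
c=robot.move_straight(p+UP*.076,vel=.04,contact_N=6);s=st(f"touch {c}")
robot.move_straight(np.r_[p[:2],s["tcp_pos"][2]+.03],vel=.1);robot.sleep(.2);st("up")
f=robot.grab_frame("scene");cv2.imwrite("pics/s2.png",cv2.resize(f["image"][150:350,260:500],None,fx=2.5,fy=2.5)[...,::-1])
E
```

```text
t 5.15 tcp [0.531  0.3199 0.2828] F [-0.78  0.01 -6.32] M [-0.05  1.13 -0.03] op 0.609
mid t 5.74 tcp [0.5303 0.1985 0.3079] F [-1.43  0.3  -4.42] M [ 0.06  0.02 -0.02] op 0.613
above t 7.03 tcp [ 0.5769 -0.0978  0.1555] F [ 1.07  0.72 -5.03] M [ 0.01 -0.04  0.01] op 0.614
still t 7.22 tcp [ 0.5766 -0.0987  0.1556] F [ 0.1   0.05 -5.71] M [-0.01 -0.05 -0.02] op 0.614
touch True t 8.62 tcp [ 0.5768 -0.1001  0.0922] F [2.28 0.13 4.03] M [-0.04 -0.31  0.02] op 0.611
up t 9.29 tcp [ 0.5752 -0.1002  0.1212] F [ 0.29  0.57 -5.61] M [0.   0.04 0.03] op 0.609
```

View pics/s2.png

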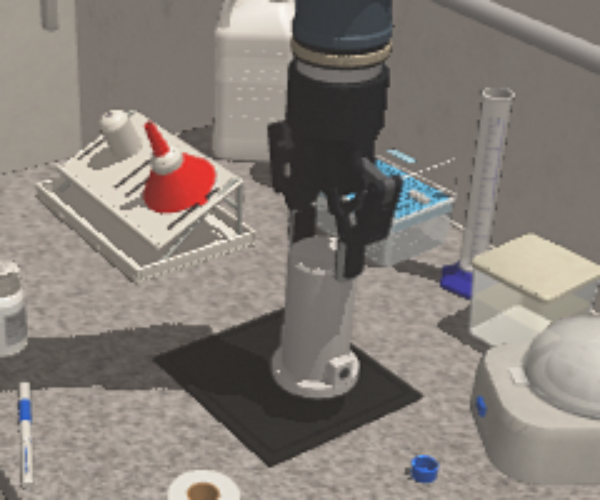

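The bucket hangs vertical over the mat, with its flange at about (315,370) in the crop; the carried weight is 5.6 N. First rap.

```bash
cat >> h.py <<'E'
def rap(p,zc,vel,h=.035,over=.015,cN=20):
    robot.move_straight(np.r_[p[:2],zc+h],vel=.15);t0=robot.sense()["t"]
    c=robot.move_straight(np.r_[p[:2],zc-over],vel=vel,contact_N=cN);s=st(f"rap {c} dt {robot.sense()['t']-t0:.2f}")
    robot.sleep(.3);st("settled")
    z=robot.sense()["tcp_pos"][2];robot.move_straight(np.r_[p[:2],max(z,zc-.01)+.02],vel=.06);robot.sleep(.25);return st("weigh")
E
python3 - <<'E'
from h import *
p=mat-.045*my
robot.sleep(.1)
rap(p,.0922,.11)
E
```

```text
rap True dt 0.39 t 10.08 tcp [ 0.5774 -0.0984  0.0895] F [-0.66  2.06 -0.57] M [ 0.88 -0.07 -0.03] op 0.615
settled t 10.38 tcp [ 0.5766 -0.0993  0.0896] F [ 1.52  3.21 -0.08] M [ 0.96 -0.18 -0.03] op 0.614
weigh t 11.12 tcp [ 0.5757 -0.1003  0.1092] F [-0.28 -0.14 -3.94] M [-0.01 -0.03  0.02] op 0.613
```

```bash
cat >> h.py <<'E'
def weigh(n=20):
    F=[]
    for _ in range(n): robot.sleep(.02);F.append(robot.sense()["wrist_force"][2])
    print("mean Fz",np.mean(F).round(2),"sd",np.std(F).round(2));return np.mean(F)
E
python3 - <<'E'
from h import *
weigh()
f=robot.grab_frame("scene");cv2.imwrite("pics/s3.png",cv2.resize(f["image"][200:330,310:470],None,fx=4,fy=4)[...,::-1])
E
```

```text
mean Fz -5.17 sd 0.51
```

View pics/s3.png

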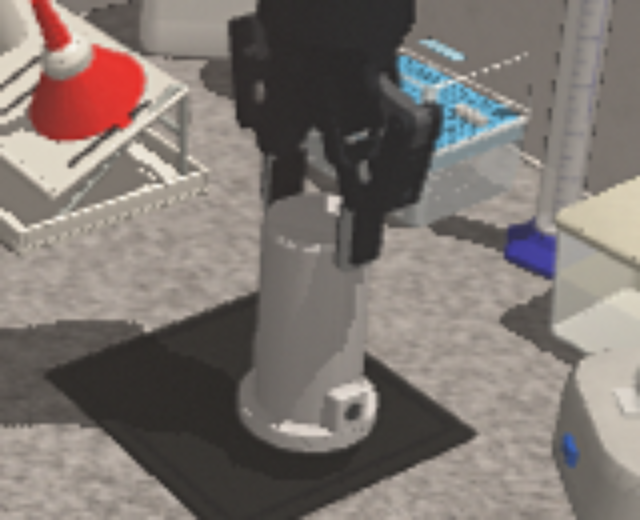

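The bucket is still loaded (mean 5.2 N) and clear of the mat, with no insert visible. I rap again with the contact falling mid-stroke.

```bash
python3 - <<'E'
from h import *
p=mat-.045*my;zc=.090
for k in range(2):
    rap(p,zc,.105,h=.033,over=.03)
    w=weigh(12)
    if w>-4: break
    zc-=.002
E
```

```text
rap True dt 0.42 t 12.17 tcp [ 0.5771 -0.1038  0.0882] F [ 0.03 -2.02  1.23] M [-1.15 -0.12 -0.  ] op 0.611
settled t 12.47 tcp [ 0.5765 -0.1022  0.0882] F [ 0.59 -4.04  1.73] M [-1.6  -0.27  0.07] op 0.614
weigh t 13.21 tcp [ 0.5757 -0.1002  0.1078] F [-0.06 -0.62 -5.25] M [-0.08 -0.04  0.01] op 0.611
mean Fz -5.35 sd 0.4
rap True dt 0.41 t 14.07 tcp [ 0.5767 -0.0975  0.0873] F [0.02 3.86 2.08] M [ 1.36 -0.04 -0.1 ] op 0.613
settled t 14.37 tcp [ 0.576  -0.0987  0.0873] F [0.94 4.23 1.48] M [ 1.55 -0.24 -0.08] op 0.609
weigh t 15.1 tcp [ 0.5757 -0.1003  0.1069] F [-0.28  0.2  -5.94] M [-0.03 -0.07  0.03] op 0.611
mean Fz -5.13 sd 0.48
```

```bash
python3 - <<'E'
from h import *
p=mat-.045*my;zc=.087
for k in range(2):
    rap(p,zc,.13,h=.035,over=.032)
    w=weigh(12)
    if w>-4: break
    zc-=.002
E
```

```text
rap True dt 0.38 t 15.93 tcp [ 0.5785 -0.1022  0.0853] F [ 1.88 -0.59 -2.1 ] M [-0.05 -0.56 -0.03] op 0.608
settled t 16.23 tcp [ 0.577  -0.1018  0.0852] F [ 2.76 -0.7  -1.24] M [-0.11 -0.7  -0.01] op 0.613
weigh t 16.96 tcp [ 0.5756 -0.1003  0.1049] F [-0.69  0.33 -5.22] M [ 0.04 -0.07 -0.  ] op 0.616
mean Fz -5.24 sd 0.54
rap True dt 0.38 t 17.78 tcp [ 0.578  -0.1022  0.0825] F [ 0.39 -0.49 -2.75] M [-0.28 -0.56  0.05] op 0.61
settled t 18.08 tcp [ 0.5761 -0.1008  0.0826] F [ 1.89 -1.44 -2.49] M [-0.2  -0.55 -0.08] op 0.616
weigh t 18.82 tcp [ 0.5757 -0.1003  0.1023] F [-0.08 -0.28 -5.2 ] M [ 0.01 -0.05 -0.02] op 0.612
mean Fz -4.96 sd 0.51
```

```bash
python3 - <<'E'
from h import *
p=mat-.045*my;zc=.083
rap(p,zc,.17,h=.04,over=.037,cN=25)
w=weigh(12)
f=robot.grab_frame("scene");cv2.imwrite("pics/s4.png",cv2.resize(f["image"][200:330,310:470],None,fx=4,fy=4)[...,::-1])
E
```

```text
rap True dt 0.34 t 19.64 tcp [ 0.5773 -0.1001  0.0787] F [-0.15  1.18 -3.1 ] M [ 0.37 -0.05 -0.04] op 0.611
settled t 19.94 tcp [ 0.5763 -0.1002  0.08  ] F [ 0.49 -0.16 -3.71] M [ 0.03 -0.19 -0.02] op 0.619
weigh t 20.68 tcp [ 0.5758 -0.1002  0.0999] F [-1.21  1.07 -0.4 ] M [ 0.24  0.31 -0.02] op 0.611
mean Fz -0.46 sd 0.61
```

View pics/s4.png

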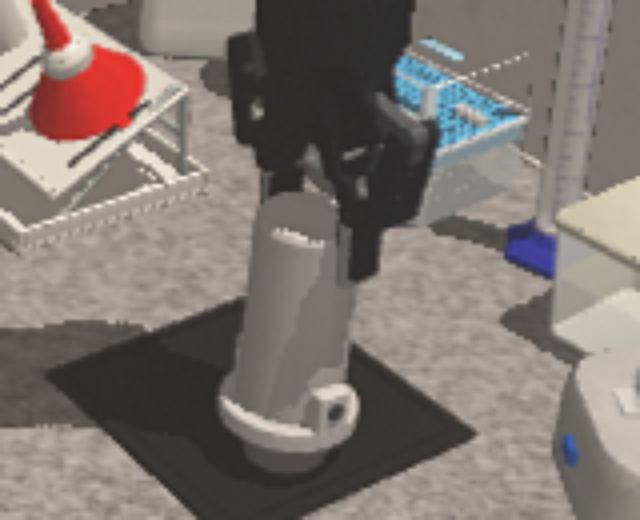

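The insert is out: a dark disc stands on the mat under the raised flange, at (285,455). The bucket hangs about 7° askew and leans on the insert (only about 0.5 N carried). I lower it flat over the insert, release, and regrip it upright before lifting.

```bash
cat >> h.py <<'E'
def circ(f,c0,zlo,zhi,r=.0285,axis=UP,base=None,sat=30):
    """axis foot of a wall of radius r seen in range data near c0 (vertical axis)"""
    from scipy.optimize import least_squares
    P=cloud(f);im=f["image"].astype(int)
    k=(np.hypot(P[...,0]-c0[0],P[...,1]-c0[1])<.045)&(P[...,2]>zlo)&(P[...,2]<zhi)&(im.max(2)-im.min(2)<sat)&(im.max(2)>60)
    uv=P[k][:,:2];s=least_squares(lambda p:np.hypot(*(uv-p).T)-r,np.array(c0[:2])+[.0,.0],loss="soft_l1",f_scale=.002)
    print("circ",s.x.round(4),"n",len(uv),"rms",np.sqrt(np.mean(s.fun**2)).round(4));return s.x
E
python3 - <<'E'
from h import *
p=mat-.045*my
c=robot.move_straight(np.r_[p[:2],.074],vel=.04,contact_N=10);st(f"down {c}")
robot.grip(1.0);st("open");robot.sleep(.2)
z=robot.sense()["tcp_pos"][2]
robot.move_straight(np.r_[p[:2],.16],vel=.15);st("up")
f=robot.grab_frame("scene");pickle.dump(f,open("pics/s5.pkl","wb"));cv2.imwrite("pics/s5.png",cv2.resize(f["image"][200:330,310:470],None,fx=4,fy=4)[...,::-1])
circ(f,p,.05,.115)
P=cloud(f);k=(np.hypot(*(P[...,:2]-p[:2]).transpose(2,0,1))<.05)&(P[...,2]>.115)&(P[...,2]<.14);print("top",P[k].mean(0),np.percentile(P[k][:,2],[50,90]))
E
```

```text
down True t 21.47 tcp [ 0.5753 -0.1006  0.0784] F [-1.49  0.5   5.23] M [ 0.14  0.31 -0.02] op 0.614
open t 21.9 tcp [ 0.5739 -0.1     0.0775] F [-0.14  0.31 -0.78] M [-0.01 -0.    0.  ] op 1.0
up t 22.8 tcp [ 0.5753 -0.1002  0.1593] F [ 0.2   0.47 -0.43] M [-0.03  0.05  0.01] op 1.0
circ [ 0.5628 -0.1047] n 702 rms 0.0012
top [ 0.55753246 -0.11140718  0.12510842] [0.12665261 0.12804376]
```

View pics/s5.png

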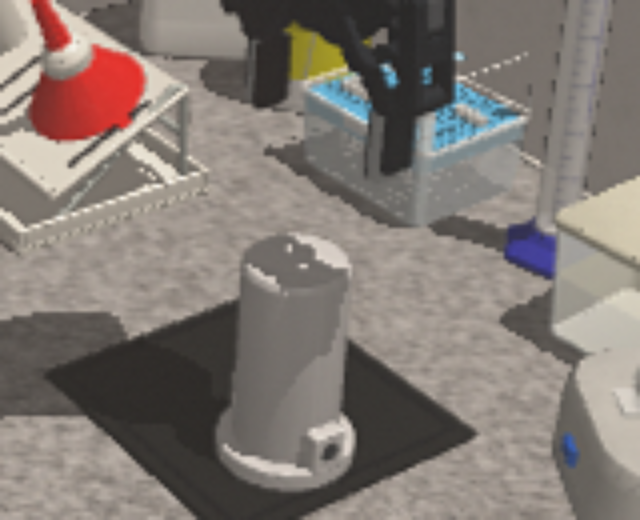

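The bucket now stands upright on the mat over the insert, axis at about (0.562,-0.104) and top at z 0.127. I regrip it centred and lift straight up.

```bash
python3 - <<'E'
from h import *
b=np.array([.5623,-.1037,0])
robot.move_straight(b+UP*.16,vel=.1)
c=robot.move_straight(b+UP*.091,vel=.12,contact_N=12);st(f"down {c}")
robot.grip(.4,strength=70);st("grip")
robot.move_straight(b+UP*.171,vel=.08);st("up80");weigh(10)
robot.move_straight(b+UP*.25,vel=.2);st("up")
f=robot.grab_frame("scene");pickle.dump(f,open("pics/s6.pkl","wb"));cv2.imwrite("pics/s6.png",cv2.resize(f["image"][150:330,280:480],None,fx=3,fy=3)[...,::-1])
circ(f,b,.02,.057,r=.0235,sat=60)
# bucket axis: wall centre at two heights
circ(f,b,.21,.235);circ(f,b,.185,.21)
# peg: points >15mm above board near predicted peg axis
P=cloud(f);h=(P-foot)@nrm;pk=foot+.006*np.cross(ey,nrm)
d=np.linalg.norm((P-pk)-((P-pk)@nrm)[...,None]*nrm,axis=2)
from scipy.optimize import least_squares
ex=np.cross(ey,nrm)
for nm in("s6",):
    k=(d<.03)&(h>.012)&(h<.035);uv=np.c_[(P[k]-pk)@ex,(P[k]-pk)@ey];s=least_squares(lambda q:np.hypot(*(uv-q).T)-.018,[0,0],loss="soft_l1",f_scale=.002);print("peg dx,dy vs assumed",s.x.round(4),len(uv),np.sqrt(np.mean(s.fun**2)).round(4))
    k=(d<.03)&(h>.04)&(h<.07);print("peg tip h",np.percentile(h[k],[50,90,98]).round(4))
E
```

```text
down False t 23.87 tcp [ 0.563  -0.1038  0.0914] F [-1.12  0.29  0.57] M [-0.04 -0.03 -0.03] op 0.999
grip t 24.28 tcp [ 0.5632 -0.1034  0.0925] F [-1.22  1.55  5.89] M [ 0.14  0.22 -0.05] op 0.621
up80 t 25.43 tcp [ 0.5618 -0.1036  0.1703] F [ 0.1  -0.63 -2.48] M [-0.02 -0.    0.02] op 0.621
mean Fz -2.47 sd 0.55
up t 26.14 tcp [ 0.5616 -0.1035  0.2491] F [-0.06  0.49 -3.28] M [-0.01 -0.    0.01] op 0.617
circ [ 0.5641 -0.1037] n 304 rms 0.0019
circ [ 0.5615 -0.1049] n 344 rms 0.0012
circ [ 0.5618 -0.1062] n 357 rms 0.0033
peg dx,dy vs assumed [ 0.0013 -0.0014] 85 0.0018
peg tip h [0.0477 0.052  0.0544]
```

View pics/s6.png

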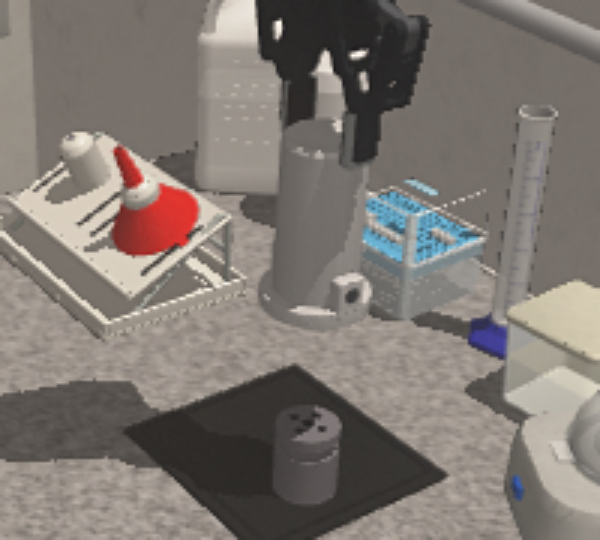

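The insert stands upright at about (0.564,-0.104) on the mat, (307,455) in the crop. The bucket is empty (2.5 N) and vertical in the fingers, and the measured peg position is within 2 mm of the assumed one. Next I rehang it.

```bash
python3 - <<'E'
from h import *
ex=np.cross(ey,nrm);g=foot+.003*ex
robot.goto([.53,.2,.31],rpy(UP));st("mid")
robot.goto(g+.17*nrm+UP*.07,rpy(nrm));st()
robot.move_straight(g+.155*nrm,vel=.15);robot.sleep(.2);st("over peg")
c=robot.move_straight(g+.095*nrm,vel=.08,contact_N=8);st(f"in {c}")
if not c:
    c=robot.move_straight(g+.080*nrm,vel=.03,contact_N=8);s=st(f"seat {c}");print("height",((s["tcp_pos"]-foot)@nrm).round(4))
f=robot.grab_frame("scene");pickle.dump(f,open("pics/s7.pkl","wb"));cv2.imwrite("pics/s7.png",cv2.resize(f["image"][140:260,250:390],None,fx=4,fy=4)[...,::-1])
E
```

```text
mid t 27.38 tcp [0.5304 0.1978 0.3093] F [ 0.42  0.32 -2.25] M [-0.05 -0.03  0.04] op 0.616
 t 27.97 tcp [0.5343 0.3193 0.285 ] F [ 0.26 -0.01 -2.35] M [-0.11  0.61  0.01] op 0.617
over peg t 28.88 tcp [0.5413 0.3216 0.2035] F [-0.75 -0.09 -1.84] M [-0.02  0.74 -0.01] op 0.616
in False t 29.77 tcp [0.5661 0.3232 0.148 ] F [ 0.06  0.18 -2.06] M [-0.06  0.74  0.02] op 0.618
seat True t 30.14 tcp [0.5692 0.324  0.1409] F [-3.41 -0.28  6.04] M [-0.4   0.59 -0.15] op 0.613
height 0.0875
```

View pics/s7.png

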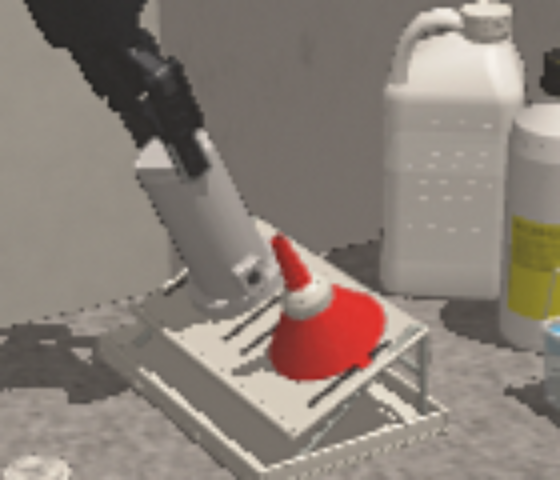

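The bucket is seated over the left peg with its mouth on the board; contact came at 87.5 mm against a nominal 86. I release, back off along the axis and check.

```bash
python3 - <<'E'
from h import *
ex=np.cross(ey,nrm);g=foot+.003*ex
from scipy.optimize import least_squares
robot.grip(1.0);st("open");robot.sleep(.3)
robot.move_straight(g+.2*nrm,vel=.12);st("back")
robot.goto([.40,.42,.33],rpy(UP));robot.sleep(.5);st("away")
for n,c0 in(("scene","scene0"),("top","top0")):
    f=robot.grab_frame(n);pickle.dump(f,open(f"pics/{n}9.pkl","wb"))
    for lab,ff in(("start",pickle.load(open(f"pics/{c0}.pkl","rb"))),("now",f)):
        P=cloud(ff);h=(P-foot)@nrm;im=ff["image"].astype(int)
        d=np.linalg.norm((P-foot)-h[...,None]*nrm,axis=2);out=[]
        for lo,hi in((.045,.08),(.08,.115)):
            k=(d<.042)&(h>lo)&(h<hi)&(im.max(2)-im.min(2)<30);uv=np.c_[(P[k]-foot)@ex,(P[k]-foot)@ey]
            s=least_squares(lambda q:np.hypot(*(uv-q).T)-.0285,[0,0],loss="soft_l1",f_scale=.002);out.append((s.x*1000).round(1).tolist())
        k=(d<.028)&(h>.11)&(h<.14);print(n,lab,"axis off low/high mm",out,"top h",np.median(h[k]).round(4),np.percentile(h[k],90).round(4))
f=pickle.load(open("pics/scene9.pkl","rb"));circ(f,[.563,-.104],.02,.057,r=.0235,sat=60)
P=cloud(f);k=(np.hypot(P[...,0]-.563,P[...,1]+.104)<.02)&(P[...,2]>.05);print("insert top z",np.median(P[k][:,2]).round(4))
cv2.imwrite("pics/s9.png",cv2.resize(f["image"][140:340,225:465],None,fx=3,fy=3)[...,::-1])
E
```

```text
open t 30.62 tcp [0.5684 0.323  0.1392] F [-0.18  0.63 -0.48] M [-0.01  0.45  0.02] op 1.002
back t 32.02 tcp [0.5215 0.3195 0.242 ] F [-1.19 -0.63 -0.75] M [-0.01  0.49 -0.03] op 0.998
away t 33.25 tcp [0.4001 0.4198 0.3299] F [0.5  0.3  0.48] M [0.01 0.   0.02] op 1.001
scene start axis off low/high mm [[0.2, -0.8], [0.3, -1.2]] top h 0.1214 0.1231
scene now axis off low/high mm [[0.4, -0.4], [0.4, -0.5]] top h 0.1211 0.1226
top start axis off low/high mm [[-0.8, 1.5], [-1.1, 1.5]] top h 0.1223 0.1255
top now axis off low/high mm [[-0.8, 2.1], [-1.0, 2.2]] top h 0.1221 0.1254
circ [ 0.5642 -0.1039] n 291 rms 0.0018
insert top z 0.0609
```

View pics/s9.png

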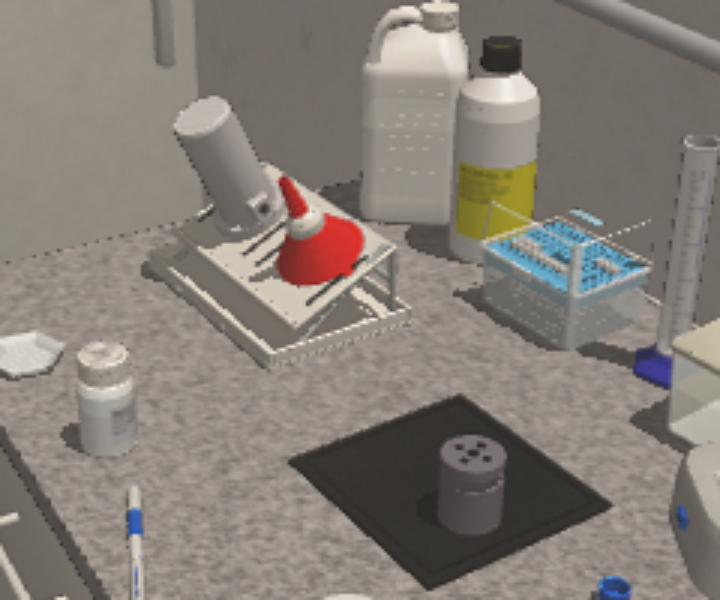

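The bucket is back on the left peg within 1 mm of its starting pose, with its axis parallel and its top at the same height, so the mouth is flat. The insert stands upright on the mat at (472,485) in the crop with its top at z 0.061, and the jar has not moved.

```bash
python3 -c "
from plant import robot
robot.close_job();print(robot.sense()['t'])"
```

```text
the job is handed in; nothing more can be done
the job is handed in; nothing more can be done
```

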